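# Tighten the organiser's knob screw

### The job

The chrome knob on the rotating organiser has worked loose. Take the flat driver from its stand, seat its blade in the slotted screw in the knob's top and, keeping it lightly pressed (well under 10 N) and fully down in the slot as the screw sinks, turn the screw clockwise until it is fully home, without swinging the carousel round; then hang the driver back upright in its stand. Touch the organiser only with the driver and leave the other things where they are.

Things in the scene. Friction and masses are not known exactly. Their poses are not given: they have to be found in the camera images.
- driver: flat screwdriver, 100 mm long, 70 g. Origin: middle of the blade's end edge; z up the shaft. Blade 14 mm wide along x, 2 mm thick (y), 12 mm long; shaft 8 mm round; flange 30 mm round at 50 to 54 mm above the origin; above it a dark wooden flat-sided handle to 100 mm, 24 mm wide (x), 16 mm thick (y): pinch its 16 mm flats. It starts hanging in its stand, at any yaw
- stand: fixed aluminium driver stand: an upright tube on a 68 mm round foot, 38 mm outside, bore 19 mm, open at its top 60 mm above the table. Origin under its centre on the table, z up. The driver hangs upright in the bore, its flange resting on the tube's top; its blade end is then 10 mm above the table
- organiser: the rotating organiser: round black foot (its fixed base), carrying a clear acrylic carousel 170 mm in diameter with contents up to 80 mm high and, on the centre post, a chrome knob 53 mm in diameter. Origin under its centre on the table, z up
- knob_top (a point): centre of the chrome knob's top face, 115 mm above the table, turning with the carousel. A round well in it (41 mm wide, 17 mm deep) holds the slotted screw, head 24 mm in diameter. The screw's thread plate is adjustable: the screw's centre stands anywhere up to 7 mm off this point to either side along y (not along x); this is not measured. It stays put unless pushed sideways with over 6 N
- knob_well (a point): centre of the floor of the knob's well, 17 mm below knob_top, axes as there. The screw's slot runs straight across the head, 3.2 mm wide, 4 mm deep, along this point's x axis turned clockwise (from above) by the screw angle.
- screw (a joint): screw angle in rad, growing clockwise seen from above (tightening); starts at 0 to 0.3; 1.4 is its hard stop, fully home. The head's top stands 5 mm above the knob's top face at 0 and sinks 3.57 mm per rad, to be flush at 1.4. It needs about 0.1 Nm to turn and stays where it is left
- washer (a joint): height of the spring washer under the screw, in m: about -0.0003 unpressed, negative when the screw is pressed down; it gives 1 mm for every 4 N of downward push, and the whole screw sinks with it. A light push is 4 to 8 N (1 to 2 mm); more than 3 mm (-0.003, about 11 N) is too much, and it is flat at -0.0036
- carousel (a joint): turn of the whole acrylic carousel on its foot in rad, growing anticlockwise from above, 0 at the start; stiff, it slips round at about 0.22 Nm
- tray: fixed hexagonal glass tray, 210 mm over its corners, rim 12 mm high, holding some bystanders; origin under its centre
- bottle: bystander: frosted glass bottle with wooden cap, 50 x 32 mm, 115 mm tall, loose on the tray; origin under its centre
- atomizer: bystander: matte black round atomizer, 38 mm diameter, 100 mm tall, loose on the tray; origin under its centre
- vial_a: bystander: ribbed glass vial with metal cap, 25 mm diameter, 68 mm tall, loose on the tray; origin under its centre
- vial_b: bystander: ribbed glass vial like the other, loose on the table; origin under its centre
- dish: bystander: white ceramic dish, 90 mm diameter, 22 mm tall, loose on the table; origin under its centre
- comb: bystander: black comb lying flat, about 150 x 35 x 8 mm, loose on the table; origin under its middle, x along it
Things that resemble listed ones, but are neither listed nor needed, are in the scene too. What is shaped like the driver but purple is not meant.

How it is judged:
By the outcome, as a careful person would: the job done as asked, in the order asked, and still so for the second after the job is handed in, with the robot touching nothing.
It also fails if it takes over 72 s, if anything falls off the work surface, if the arm or the gripper's body presses on something with over 40 N, if the wrist force passes 120 N, or if a joint passes its speed limit or range.

### The arm

A 7-joint arm with a two-finger parallel gripper is mounted at the origin on the work surface. World frame = base frame: x ahead of the robot, y to its left, z up, the work surface at z = 0. Lengths are in m, angles in degrees, forces in N, time in s.
With the tool pointing down it reaches from about 0.4 to 0.85 m from the base axis. Payload 4.5 kg.
Tool frame: the origin (TCP) lies midway between the tips of the shut fingers; the grasp point (between the pads) lies 19 mm behind it; z points along the fingers, y is the direction in which the jaws open and shut (so a half turn about z gives the same grasp; the last joint's range is limited). The gripper opens to 88 mm and grips with 3 to 60 N. Pads are 18 mm wide; open, the fingers measure 123 mm over their backs; the gripper's body (75 mm by 187 mm) begins 45 mm behind the grasp point.
Start: joints at [75.447, 39.483, -11.15, 89.685, 9.013, 51.709, -12.324], TCP at [0.177, -0.599, 0.239] pointing down, gripper open.
Joint ranges: [-172.22, 172.22], [-26.19, 119.32], [-84.43, 86.54], [7.71, 146.69], [-57.33, 237.33], [2.42, 119.75], [-152.13, 152.13]. Speed limits (degrees/s): [147.25, 147.25, 180, 180, 180, 180, 180].

### API

Orientations are given as [roll, pitch, yaw] about the fixed x, y, z axes, in that order (R = Rz(yaw) Ry(pitch) Rx(roll)).
In Python, from station import monitor, imaging, r gives the robot as it stands.
- The arm moves only by the tool arm_command, never from a script. Its argument "targets" is a list of rows, each a list of 3 entries, a list of its own where there are three numbers: the shift along the tool's x, y, z in m, then the turn, a rotation vector about the tool's x, y, z in rad, then the gripper command: -1 is shut, 1 is fully open, values between are in proportion. In form: [[[tx, ty, tz], [wx, wy, wz], claw], ...]. A call has exactly 5 rows; each row shifts and turns the commanded pose from where the row before left it, along the tool's axes as they then stand; what a row does not reach is not made up. A row lasts 1/8 s, in which the tool goes at most 62.5 mm and 10.7 degrees, less where a joint would pass 70% of its speed; a pose out of reach is approached as far as the arm can. A call with a gripper value outside its range is refused whole. The fingers move at their own pace and stop on an object; "newtons" is the grip in N (left out, the last holds). Time passes only in rows, so rows that do not move let the fingers close, or fill a call up. It gives the time, the measured TCP pose, the force and the opening at its end, in the units of the state.
- monitor.get_obs(): the state, without advancing time (a new reading comes with each control period).
- imaging.snapshot(name): name is "scene" or "top"; returns the picture (480x640x3 uint8, red, green, blue); there is no depth.
- imaging.calibration(name): a dict with "fx", "fy", "cx", "cy" (pixels), "rvec" (rotation vector, rad) and "tvec" (3), from world to camera coordinates, as OpenCV has them. Camera axes: x right, y down, z forward; pixel columns grow to the right and rows downward; lengths in m; the calibration is good to about 2 mm. A picture is of the moment at which its call begins. calibration takes no time and is no camera call.
- r.close_job(): hands the job in, once; it reports no verdict.
The state is a dict: "t": time; "joints": joint angles; "joint_vel": joint speeds; "joint_torque": joint torques, N m; "tool_pos": TCP position; "orientation": TCP orientation; "ft_force": force on the tool from outside, world axes, zero at the start; "wrist_torque": the same for the moment, N m; "grip_width": finger opening in m.
Only numpy, scipy, OpenCV 4.12 (cv2) and the standard library are available. Lean on these libraries where they do the work, as an engineer would, in place of code of your own. Each camera call takes 0.05 s, during which the arm holds its last target. There are 200 camera calls.

## Working session

There is one attempt and no reset: what is moved stays moved. The work goes in short steps, Python scripts to look and compute and a tool call to move; the robot and the scene stay as the last step left them, time stands still between calls to the robot, and variables do not carry over. Pictures are saved under pics/ and viewed, about 8 in all and at most 12, crops included, and the job is handed in when it is done.

Besides the shell and the picture viewer there is one more tool, called after "Call:" by a JSON object that holds its "fn" and its "kwargs", one argument or row to a line. arm_command: Moves the arm, as the interface text tells. Its arguments: {"type":"object","properties":{"targets":{"type":"array","items":{"type":"array"}},"newtons":{"type":"number"}},"required":["targets"]}

```bash
mkdir -p pics; ls
python3 - <<'E'
from station import monitor, imaging, r
import cv2, numpy as np
for n in ("scene","top"):
    c=imaging.calibration(n); print(n,c)
    cv2.imwrite(f"pics/{n}0.png",imaging.snapshot(n)[:,:,::-1])
print(monitor.get_obs())
E
```

```text
pics
scene {'fx': 443.8685379264466, 'fy': 443.8685379264466, 'cx': 323.59769433230366, 'cy': 245.06711330620087, 'rvec': array([ 1.89424993,  1.07367517, -0.57413192]), 'tvec': array([-0.29519176, -0.16020817,  1.42579959])}
top {'fx': 498.2261536039664, 'fy': 498.2261536039664, 'cx': 320.13930932513875, 'cy': 229.33203867946838, 'rvec': array([ 2.20075178, -2.16517917,  0.13568663]), 'tvec': array([-0.03424052,  0.57068405,  1.3200602 ])}
{'t': 0.1, 'joints': array([ 75.44474644,  39.52671025, -11.1458309 ,  89.73623568,
         9.01313941,  51.70992488, -12.32489033]), 'joint_vel': array([-0.01051586,  0.01818938, -0.0518903 , -0.11215663,  0.05581407,
        0.07815042,  0.07992069]), 'joint_torque': array([-3.06765258e-03, -5.28505647e+01, -1.27121653e+00, -1.53837723e+01,
       -5.24387928e-02,  1.98456815e-03,  4.77341916e-05]), 'tool_pos': array([ 0.17723249, -0.59877744,  0.23802114]), 'orientation': array([-1.79909283e+02,  6.76233425e-03,  1.64961484e+01]), 'ft_force': array([ 0.20860308, -0.39784427,  0.44026866]), 'wrist_torque': array([-0.08053302,  0.01767966, -0.03212866]), 'grip_width': 0.08820502642722501}
```

View pics/scene0.png

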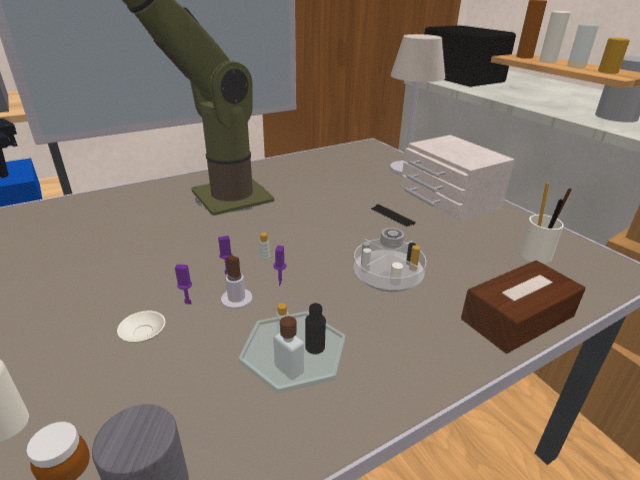

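View pics/top0.png

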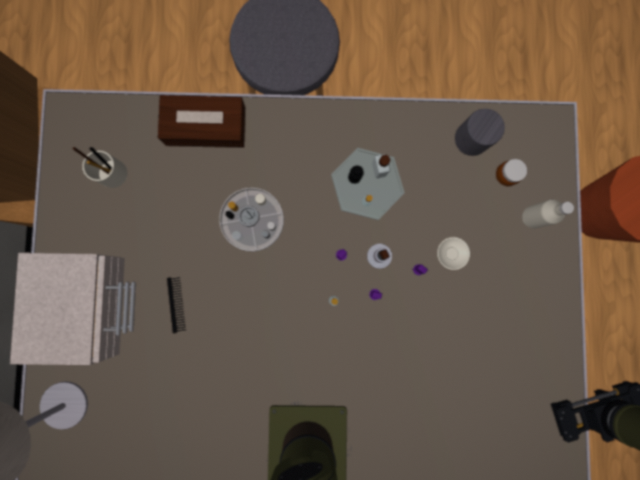

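The driver (brown wooden handle in the white/aluminium stand) is at scene (235,275) and top (382,256). Possible confusions are the purple drivers at scene (183,280), (225,248) and (280,260), and the bottle's wooden cap at scene (289,327). The organiser is at scene (391,255) and top (251,218). Next is one close crop of each.

```bash
cat > h.py <<'E'
import numpy as np, cv2
from scipy.optimize import least_squares
from station import monitor, imaging, r
C={n:imaging.calibration(n) for n in("scene","top")}
K={n:np.array([[c['fx'],0,c['cx']],[0,c['fy'],c['cy']],[0,0,1]]) for n,c in C.items()}
def proj(n,P): return cv2.projectPoints(np.float64(P).reshape(-1,1,3),C[n]['rvec'],C[n]['tvec'],K[n],None)[0].reshape(-1,2)
def P34(n): return K[n]@np.c_[cv2.Rodrigues(C[n]['rvec'])[0],C[n]['tvec']]
def tri(s,t):
    X=cv2.triangulatePoints(P34("scene"),P34("top"),np.float64(s).reshape(2,1),np.float64(t).reshape(2,1)).ravel();return X[:3]/X[3]
def onz(n,uv,z):
    H=P34(n);A=np.c_[H[:,0],H[:,1],H[:,2]*z+H[:,3]];p=np.linalg.solve(A,[*uv,1]);return p[:2]/p[2]
def crop(img,x,y,w,h,s): return cv2.resize(img[y:y+h,x:x+w],None,fx=s,fy=s,interpolation=cv2.INTER_CUBIC)
def snap(n,k=1): return np.mean([imaging.snapshot(n)[:,:,::-1].astype(float) for _ in range(k)],0).astype(np.uint8)
E
python3 - <<'E'
from h import *
s=cv2.imread('pics/scene0.png');t=cv2.imread('pics/top0.png')
m=np.vstack([np.hstack([crop(s,200,235,80,60,5),crop(s,352,220,80,60,5)]),np.hstack([crop(t,340,225,80,60,5),crop(t,211,188,80,60,5)])])
cv2.imwrite('pics/m1.png',m)
for a,b in [((235,260),(384,255)),((225,240),(376,294)),((280,250),(342,254)),((183,270),(420,269)),((392,234),(250,216))]: print(tri(a,b).round(3))
print(np.r_[onz('top',(380,256),0.06)], onz('top',(380,256),0.0))
E
```

```text
[ 0.502 -0.185  0.1  ]
[ 0.402 -0.168  0.091]
[ 0.503 -0.079  0.092]
[ 0.467 -0.283  0.087]
[0.595 0.157 0.112]
[ 0.5001546  -0.18313357] [ 0.5029826  -0.19191956]
```

View pics/m1.png

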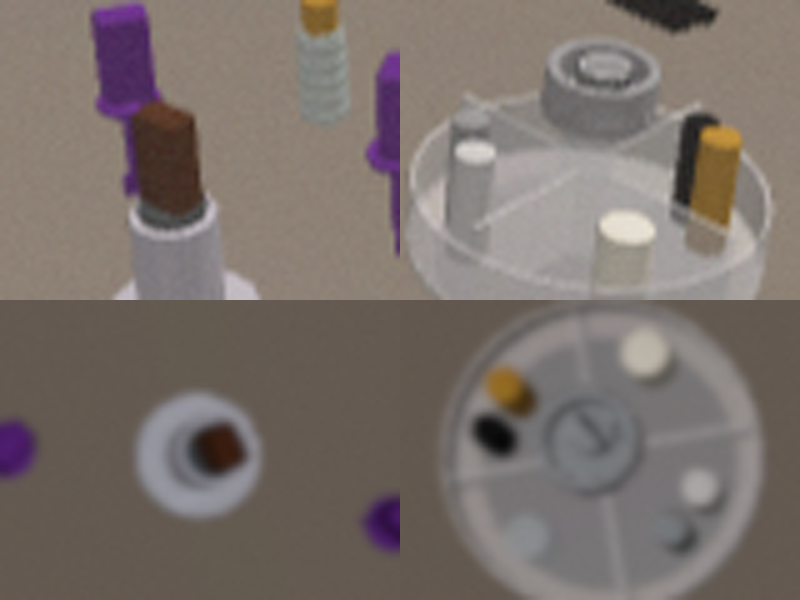

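The crop confirms the brown-handled driver in the pale stand, with its handle top near top pixel (384,255). The slotted screw shows as a dark diagonal line across the knob at top pixel (250,214). Next I'll fit both precisely.

```bash
cat > fit.py <<'E'
from h import *
from scipy.optimize import minimize
def box(x,y,yaw,z0,z1):
    c,s=np.cos(yaw),np.sin(yaw)
    return [[x+c*a-s*b,y+s*a+c*b,z] for a in(-.012,.012) for b in(-.008,.008) for z in(z0,z1)]
def mask(n,pts,x0,y0,w,h,S=16):
    uv=(proj(n,pts)-[x0-.5,y0-.5])*S-.5
    m=np.zeros((h*S,w*S),np.uint8);cv2.fillConvexPoly(m,cv2.convexHull(np.round(uv*16).astype(np.int32)),255,shift=4)
    m=cv2.resize(m,(w,h),interpolation=cv2.INTER_AREA)/255.
    return cv2.GaussianBlur(m,(0,0),.6)
E
python3 - <<'E'
from fit import *
I={n:np.mean([imaging.snapshot(n)[:,:,::-1].astype(float) for _ in range(8)],0) for n in('scene','top')}
np.savez('avg0.npz',**I)
R={'scene':(222,245,28,42),'top':(368,240,28,32)}
def brown(n):
    x,y,w,h=R[n];p=I[n][y:y+h,x:x+w];
    return (p[...,2]-p[...,0])/np.maximum(p.sum(2),30)  # saturation-like
A={}
for n in R:
    a=brown(n);lo=np.median(a);hi=np.percentile(a,97);A[n]=np.clip((a-lo-.03)/(hi-lo-.03),0,1);print(n,lo,hi)
def cost(p,ns=('scene','top')):
    return sum(((mask(n,box(p[0],p[1],p[2],p[3]-.046,p[3]),*R[n])-A[n])**2).sum() for n in ns)
best=[]
for yaw in np.deg2rad(np.arange(0,180,20)):
    o=minimize(cost,[.502,-.185,yaw,.11],method='Nelder-Mead',options=dict(initial_simplex=np.array([[.502,-.185,yaw,.11]]*5)+np.vstack([np.zeros(4),np.diag([.006,.006,.25,.006])]),xatol=1e-4,fatol=1e-3))
    best.append((o.fun,*o.x[:2].round(4),round(np.rad2deg(o.x[2])%180,1),o.x[3].round(4)))
for b in sorted(best)[:5]: print(b)
# organiser print knob gray patch
t=I['top'];print(t[203:231,237:266].mean(2).astype(int))
E
```

```text
scene 0.06279635809160954 0.23000480832225823
top 0.03206245806495414 0.34041898609275173
(np.float64(53.46273465082983), np.float64(0.5038), np.float64(-0.188), np.float64(1.0), np.float64(0.1096))
(np.float64(53.5748148147174), np.float64(0.5038), np.float64(-0.1881), np.float64(1.8), np.float64(0.1095))
(np.float64(53.828740933884745), np.float64(0.5034), np.float64(-0.1879), np.float64(2.0), np.float64(0.1091))
(np.float64(58.21239753252195), np.float64(0.5029), np.float64(-0.1878), np.float64(71.8), np.float64(0.1083))
(np.float64(58.21267133469131), np.float64(0.5034), np.float64(-0.188), np.float64(72.1), np.float64(0.1089))
[[112 114 115 116 115 115 116 116 117 122 128 128 121 116 115 116 116 116
  117 119 122 123 120 116 108  99  91  91 100]
 [103 111 115 115 116 115 115 115 116 119 124 125 120 116 115 115 115 115
  116 116 114 110 103  96  93  92  94 100 108]
 [ 87 103 113 115 115 114 114 114 116 117 118 118 117 115 113 111 112 114
  115 115 115 112 107 102 100 101 105 110 113]
 [ 71  93 109 114 114 113 113 113 115 116 114 114 115 114 111 109 110 112
  114 115 115 115 113 1
[... 2228 characters left out ...]
111 110 111 110 109 108 107 103  97  92  89  93
  102 111 115 117 117 117 117 117 117 117 118]
 [116 117 117 116 116 115 113 111 108 103  98  95  95  94  97  99 101 106
  111 115 117 117 117 117 117 117 117 117 117]
 [117 116 117 117 117 116 116 114 112 109 105 102 102 106 115 120 117 115
  116 117 117 117 117 117 117 117 117 117 117]
 [117 117 117 116 117 117 117 116 116 115 114 113 113 117 124 129 124 118
  116 117 117 117 117 117 117 117 117 116 116]
 [117 117 117 117 117 117 117 117 117 117 117 117 117 119 125 130 126 119
  117 117 117 117 117 117 117 116 115 113 112]
 [121 119 117 116 117 116 117 117 117 117 117 117 117 119 124 130 128 120
  117 117 117 117 117 117 117 116 114 111 108]]
```

Run:
```python
from h import *
I=np.load('avg0.npz')
def st(n,x,y,w,h,s):
    p=crop(I[n].astype(np.float32),x,y,w,h,s);
    if n=='top': p=(p-30)*1.3
    else: p=(p-20)*1.2
    return np.clip(p,0,255).astype(np.uint8)
m=np.vstack([np.hstack([st('scene',215,248,40,30,10),st('scene',372,223,40,30,10)]),np.hstack([st('top',364,240,40,30,10),st('top',231,202,40,30,10)])])
cv2.imwrite('pics/m2.png',m)
```

```text
(no output)
```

View pics/m2.png

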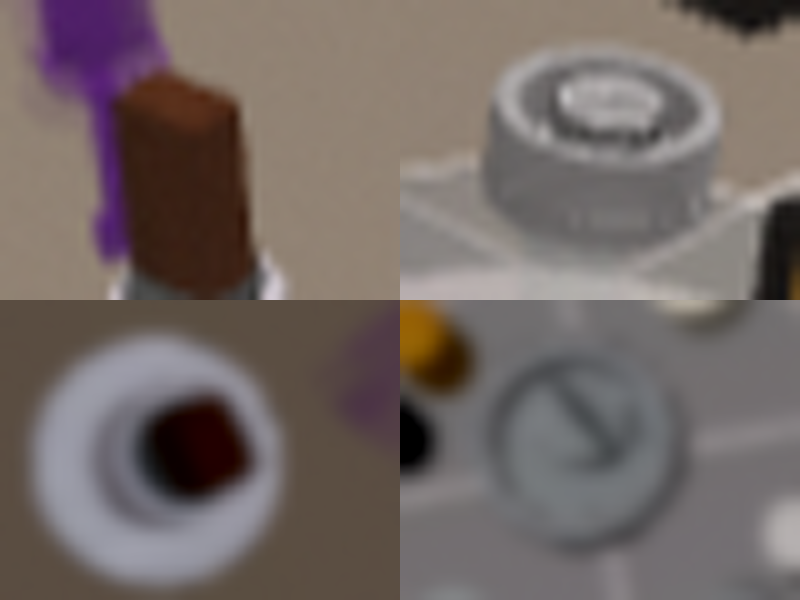

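Run:
```python
from h import *
def pur(n):
    a=imaging.snapshot(n).astype(int);m=((a[...,2]-a[...,1]>40)&(a[...,0]-a[...,1]>15)).astype(np.uint8)
    k,_,s,c=cv2.connectedComponentsWithStats(m)
    return [(*c[i].round(0).astype(int),s[i,4]) for i in range(1,k) if s[i,4]>15]
for i in range(4):
    print(monitor.get_obs()['t'].__round__(2),[tuple(map(int,p)) for p in pur('top')],[tuple(map(int,p)) for p in pur('scene')])
pts=[(118,97),(195,125),(237,100),(160,72)]
Q=[onz('scene',(215+(a+.5)/10-.5,248+(b+.5)/10-.5),.11) for a,b in pts];Q=np.array(Q);print(Q.round(4),Q.mean(0))
for i in range(4):
    d=Q[(i+1)%4]-Q[i];print(np.hypot(*d).round(4),np.rad2deg(np.arctan2(d[1],d[0])).round(1))
pts=[(208,390),(252,460),(190,498),(148,430)]
Q=[onz('top',(364+(a+.5)/10-.5,240+(b-300+.5)/10-.5),.11) for a,b in pts];Q=np.array(Q);print(Q.round(4),Q.mean(0))
for i in range(4):
    d=Q[(i+1)%4]-Q[i];print(np.hypot(*d).round(4),np.rad2deg(np.arctan2(d[1],d[0])).round(1))
# slot & knob
e=lambda a,b,z:onz('top',(231+(a-400+.5)/10-.5,202+(b-300+.5)/10-.5),z)
p,q=e(553,370,.119),e(618,455,.119);print('slot',p,q,np.hypot(*(q-p)),np.rad2deg(np.arctan2(*(p-q)[::-1])),(p+q)/2)
print('knob',e(587,450,.115))
f=lambda a,b,z:onz('scene',(372+(a-400+.5)/10-.5,223+(b+.5)/10-.5),z)
print('knob s',f(607,103,.115),'head s',f(612,100,.119))
```

```text
0.9 [(413, 233, 128), (319, 238, 185), (368, 321, 200)] [(221, 252, 150), (312, 282, 281), (204, 325, 368)]
1.0 [(414, 234, 129), (319, 238, 186), (368, 321, 202)] [(221, 252, 152), (312, 282, 281), (203, 324, 387)]
1.1 [(413, 233, 120), (319, 238, 186), (368, 321, 202)] [(221, 252, 152), (312, 282, 281), (203, 324, 380)]
1.2 [(414, 233, 123), (319, 238, 187), (368, 321, 203)] [(221, 252, 152), (312, 282, 285), (203, 325, 382)]
[[ 0.4994 -0.1992]
 [ 0.517  -0.1894]
 [ 0.5125 -0.1784]
 [ 0.4947 -0.1882]] [ 0.50590124 -0.18882503]
0.0202 29.0
0.0119 112.2
0.0204 -151.3
0.012 -67.0
[[ 0.5169 -0.1868]
 [ 0.4993 -0.1981]
 [ 0.4894 -0.1823]
 [ 0.5065 -0.1716]] [ 0.50302514 -0.1847122 ]
0.0209 -147.4
0.0186 122.1
0.0202 32.2
0.0185 -55.7
slot [0.61161924 0.16570101] [0.59031134 0.148737  ] 0.027236078410527532 38.52458525749515 [0.60096529 0.157219  ]
knob [0.59192753 0.15703368]
knob s [0.59680304 0.16007169] head s [0.60154248 0.1571427 ]
```

Two views agree on the positions:

| Item | Position (m) | Angle |
|---|---|---|
| Driver | (.504, -.187) | handle yaw about 30° |
| Screw slot centre | (.601, .157) | slot about 40° |

The purple drivers have toppled and are lying on the table, clear of the path. I'll start the approach.

```bash
cat > d.py <<'E'
import sys,numpy as np
from scipy.spatial.transform import Rotation as Ro
from station import monitor
o=monitor.get_obs();R=Ro.from_euler('xyz',o['orientation'],degrees=True)
p=np.array(o['tool_pos'])
print('t',round(o['t'],2),'pos',p.round(4),'rpy',np.round(o['orientation'],2),'F',np.round(o['ft_force'],2),'T',np.round(o['wrist_torque'],3),'g',round(o['grip_width'],4),'j7',np.round(o['joints'][6],1))
if len(sys.argv)>3:
    t=np.array(list(map(float,sys.argv[1:4])));yaw=float(sys.argv[4])
    T=Ro.from_euler('xyz',[180,0,yaw],degrees=True)
    print('shift',R.inv().apply(t-p).round(4),'rotvec',(R.inv()*T).as_rotvec().round(4))
E
python3 d.py .504 -.187 .2 30.5
```

```text
t 1.3 pos [ 0.1774 -0.5993  0.2387] rpy [179.99   0.    16.49] F [ 0.4  -0.61  0.56] T [-0.041  0.005 -0.043] g 0.088 j7 -12.3
shift [ 0.4302 -0.3027  0.0387] rotvec [ 1.000e-04  0.000e+00 -2.446e-01]
```

Call:
{"fn": "arm_command", "kwargs": {
  "targets": [
    [[0.043, -0.03, 0.004], [0, 0, 0], 1],
    [[0.043, -0.03, 0.004], [0, 0, 0], 1],
    [[0.043, -0.03, 0.004], [0, 0, 0], 1],
    [[0.043, -0.03, 0.004], [0, 0, 0], 1],
    [[0.043, -0.03, 0.004], [0, 0, 0], 1]
  ]
}}

```text
t: 1.92
tool_pos: [0.3421, -0.3932, 0.2188]
orientation: [180.0, -0.0, 16.5]
ft_force: [0.8, 0.2, -0.2]
grip_width: 0.0881
```

Call:
{"fn": "arm_command", "kwargs": {
  "targets": [
    [[0.043, -0.03, 0.004], [0, 0, 0], 1],
    [[0.043, -0.03, 0.004], [0, 0, 0], 1],
    [[0.043, -0.03, 0.004], [0, 0, 0], 1],
    [[0.043, -0.03, 0.004], [0, 0, 0], 1],
    [[0, 0, 0], [0, 0, 0], 1]
  ]
}}

```text
t: 2.55
tool_pos: [0.4754, -0.2255, 0.2027]
orientation: [-179.9, -0.2, 17.0]
ft_force: [0.0, -0.6, -0.2]
grip_width: 0.0885
```

```bash
python3 d.py .504 -.187 .15 30.5
```

```text
t 2.55 pos [ 0.4754 -0.2255  0.2027] rpy [-179.91   -0.19   17.02] F [ 0.01 -0.64 -0.19] T [-0.038  0.044 -0.058] g 0.0885 j7 -59.3
shift [ 0.0385 -0.0284  0.0529] rotvec [-0.0013 -0.0034 -0.2353]
```

Call:
{"fn": "arm_command", "kwargs": {
  "targets": [
    [[0.0385, -0.0285, 0.02], [0, 0, 0], 1],
    [[0, 0, 0.015], [0, 0, -0.12], 1],
    [[0, 0, 0.016], [0, 0, -0.12], 1],
    [[0, 0, 0], [0, 0, 0], 1],
    [[0, 0, 0], [0, 0, 0], 1]
  ]
}}

```text
t: 3.18
tool_pos: [0.5007, -0.1932, 0.1523]
orientation: [179.9, -0.0, 30.1]
ft_force: [0.5, -1.1, -0.0]
grip_width: 0.088
```

```bash
python3 d.py .504 -.187 .072 30.5;  python3 - <<'E'
from h import *
s=snap('scene');t=snap('top')
cv2.imwrite('pics/a1.png',np.hstack([crop(s,195,205,80,100,5),crop(t,340,205,80,100,5)]))
E
```

```text
t 3.17 pos [ 0.5007 -0.1932  0.1523] rpy [ 1.7995e+02 -1.0000e-02  3.0050e+01] F [ 0.54 -1.09 -0.02] T [0.003 0.008 0.037] g 0.088 j7 -55.3
shift [ 0.006  -0.0038  0.0803] rotvec [ 0.0009 -0.0002 -0.0078]
```

View pics/a1.png

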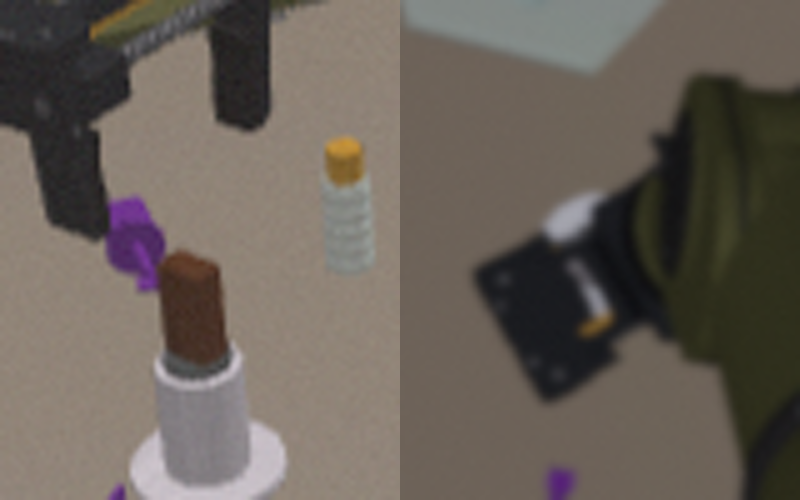

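The picture shows the gripper above the driver, open, with the jaws across its flats. The finger tips are near scene (209,251) and (243,230), and no other object is between them.

Call:
{"fn": "arm_command", "kwargs": {
  "targets": [
    [[0.006, -0.004, 0], [0, 0, -0.008], 1],
    [[0, 0, 0.02], [0, 0, 0], 1],
    [[0, 0, 0.02], [0, 0, 0], 1],
    [[0, 0, 0.02], [0, 0, 0], 1],
    [[0, 0, 0.02], [0, 0, 0], 1]
  ]
}}

```text
t: 3.9
tool_pos: [0.5046, -0.1853, 0.0715]
orientation: [180.0, -0.1, 30.7]
ft_force: [0.1, 0.1, -1.0]
grip_width: 0.088
```

Call:
{"fn": "arm_command", "kwargs": {
  "targets": [
    [[0, 0, 0], [0, 0, 0], -1],
    [[0, 0, 0], [0, 0, 0], -1],
    [[0, 0, 0], [0, 0, 0], -1],
    [[0, 0, 0], [0, 0, 0], -1],
    [[0, 0, 0], [0, 0, 0], -1]
  ],
  "newtons": 15
}}

```text
t: 4.53
tool_pos: [0.5041, -0.1859, 0.0721]
orientation: [180.0, -0.0, 30.7]
ft_force: [-1.2, -0.5, -0.8]
grip_width: 0.0404
```

```bash
python3 d.py .504 -.187 .072 30.5
```

```text
t 4.53 pos [ 0.5041 -0.1859  0.0721] rpy [ 1.7997e+02 -2.0000e-02  3.0700e+01] F [-1.23 -0.47 -0.85] T [-0.081  0.01   0.015] g 0.0404 j7 -57.4
shift [-0.0006  0.0009  0.0001] rotvec [ 0.0005 -0.0004  0.0034]
```

Call:
{"fn": "arm_command", "kwargs": {
  "targets": [
    [[0, 0, 0], [0, 0, 0], -1],
    [[0, 0, 0], [0, 0, 0], -1],
    [[0, 0, 0], [0, 0, 0], -1],
    [[0, 0, 0], [0, 0, 0], -1],
    [[0, 0, 0], [0, 0, 0], -1]
  ],
  "newtons": 15
}}

```text
t: 5.15
tool_pos: [0.504, -0.1859, 0.0717]
orientation: [180.0, -0.0, 30.7]
ft_force: [0.2, 0.0, 0.3]
grip_width: 0.016
```

```bash
python3 d.py .504 -.187 .072 30.5
```

```text
t 5.15 pos [ 0.504  -0.1859  0.0717] rpy [ 1.7998e+02 -1.0000e-02  3.0690e+01] F [0.25 0.01 0.29] T [-0.056 -0.136  0.007] g 0.016 j7 -57.4
shift [-0.0006  0.0009 -0.0003] rotvec [ 0.0003 -0.0002  0.0034]
```

Call:
{"fn": "arm_command", "kwargs": {
  "targets": [
    [[0, 0, 0], [0, 0, 0], -1],
    [[0, 0, -0.01], [0, 0, 0], -1],
    [[0, 0, -0.04], [0, 0, 0], -1],
    [[0, 0, -0.05], [0, 0, 0], -1],
    [[0, 0, -0.04], [0, 0, 0], -1]
  ],
  "newtons": 50
}}

```text
t: 5.78
tool_pos: [0.5037, -0.1858, 0.2141]
orientation: [180.0, -0.0, 30.7]
ft_force: [0.3, 0.1, -0.9]
grip_width: 0.0156
```

```bash
python3 d.py .601 .157 .215 40
```

```text
t 5.78 pos [ 0.5037 -0.1858  0.2141] rpy [ 1.7996e+02 -3.0000e-02  3.0700e+01] F [ 0.27  0.11 -0.89] T [-0.04   0.015  0.033] g 0.0156 j7 -54.1
shift [ 0.2587 -0.245  -0.0009] rotvec [ 0.0007 -0.0005 -0.1623]
```

Call:
{"fn": "arm_command", "kwargs": {
  "targets": [
    [[0.032, -0.031, 0], [0, 0, 0], -1],
    [[0.032, -0.031, 0], [0, 0, 0], -1],
    [[0.032, -0.031, 0], [0, 0, 0], -1],
    [[0.032, -0.031, 0], [0, 0, 0], -1],
    [[0.032, -0.031, 0], [0, 0, 0], -1]
  ]
}}

```text
t: 6.4
tool_pos: [0.5621, 0.0305, 0.2122]
orientation: [-180.0, 0.0, 30.7]
ft_force: [0.7, -0.5, 0.0]
grip_width: 0.0154
```

Call:
{"fn": "arm_command", "kwargs": {
  "targets": [
    [[0.032, -0.03, 0], [0, 0, 0], -1],
    [[0.032, -0.03, 0], [0, 0, 0], -1],
    [[0.032, -0.03, 0], [0, 0, 0], -1],
    [[0, 0, 0], [0, 0, -0.08], -1],
    [[0, 0, 0], [0, 0, -0.08], -1]
  ]
}}

```text
t: 7.02
tool_pos: [0.5983, 0.1563, 0.212]
orientation: [-180.0, 0.0, 40.1]
ft_force: [0.6, -0.9, -0.5]
grip_width: 0.0154
```

Call:
{"fn": "arm_command", "kwargs": {
  "targets": [
    [[0, 0, 0], [0, 0, 0], -1],
    [[0, 0, 0], [0, 0, 0], -1],
    [[0, 0, 0], [0, 0, 0], -1],
    [[0, 0, 0], [0, 0, 0], -1],
    [[0, 0, 0], [0, 0, 0], -1]
  ]
}}

```text
t: 7.65
tool_pos: [0.5988, 0.1555, 0.2117]
orientation: [180.0, 0.0, 39.9]
ft_force: [-0.5, 0.2, -0.5]
grip_width: 0.0156
```

```bash
python3 d.py .601 .157 .215 40
python3 - <<'E'
from h import *
a=[imaging.snapshot('scene')[:,:,::-1].astype(float) for _ in range(6)]
s=np.mean(a,0);np.save('s1.npy',s)
o=monitor.get_obs();p=np.array(o['tool_pos'])
print('tcp px',proj('scene',p),'tip px',proj('scene',p-[0,0,.062]),'flange px',proj('scene',p-[0,0,.01]),'head',proj('scene',[.601,.157,.119]))
cv2.imwrite('pics/a2.png',np.clip((crop(s.astype(np.float32),362,190,60,60,10)-20)*1.2,0,255).astype(np.uint8))
E
```

```text
t 7.65 pos [0.5988 0.1555 0.2117] rpy [1.800e+02 1.000e-02 3.986e+01] F [-0.47  0.25 -0.52] T [-0.071 -0.036 -0.006] g 0.0156 j7 -77.5
shift [ 0.0026  0.0002 -0.0033] rotvec [ 0.      0.0002 -0.0025]
tcp px [[395.80198451 194.85875606]] tip px [[392.84339689 220.25485272]] flange px [[395.31125615 199.07109879]] head [[392.54792801 232.46100482]]
```

View pics/a2.png

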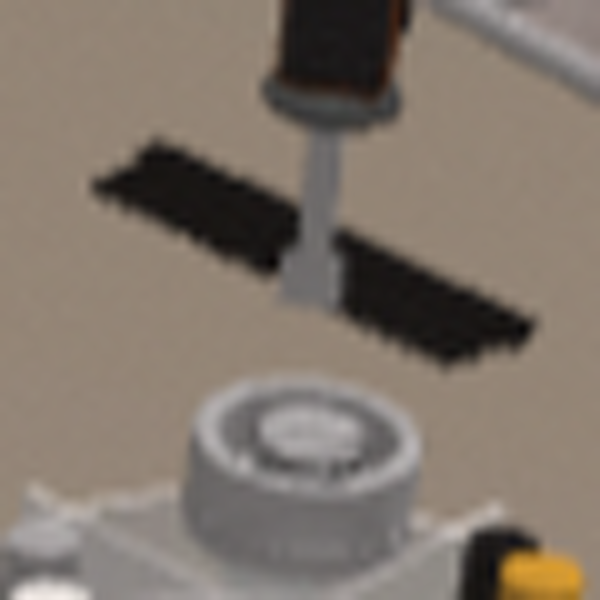

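The blade tip appears at scene (392.7,219.8) against a predicted (392.8,220.3). The screw head is centred at (392.7,232.5), so the arm and camera agree. I'll descend to contact.

Call:
{"fn": "arm_command", "kwargs": {
  "targets": [
    [[0.0025, 0, 0.01], [0, 0, 0], -1],
    [[0, 0, 0.01], [0, 0, 0], -1],
    [[0, 0, 0.008], [0, 0, 0], -1],
    [[0, 0, 0.0], [0, 0, 0], -1],
    [[0, 0, 0.0], [0, 0, 0], -1]
  ]
}}

```text
t: 8.57
tool_pos: [0.6009, 0.1572, 0.1838]
orientation: [180.0, -0.0, 39.9]
ft_force: [-0.9, -0.3, -0.5]
grip_width: 0.0158
```

Call:
{"fn": "arm_command", "kwargs": {
  "targets": [
    [[0, 0, 0.001], [0, 0, 0], -1],
    [[0, 0, 0.001], [0, 0, 0], -1],
    [[0, 0, 0.001], [0, 0, 0], -1],
    [[0, 0, 0.0], [0, 0, 0], -1],
    [[0, 0, 0], [0, 0, 0], -1]
  ]
}}

```text
t: 9.2
tool_pos: [0.6008, 0.1571, 0.1807]
orientation: [180.0, 0.0, 39.9]
ft_force: [0.8, -0.4, -0.7]
grip_width: 0.0157
```

```bash
python3 d.py .601 .157 .177 40
```

```text
t 9.2 pos [0.6008 0.1571 0.1807] rpy [180.     0.    39.87] F [ 0.77 -0.44 -0.67] T [ 0.026 -0.011  0.014] g 0.0157 j7 -78.1
shift [0.0001 0.0002 0.0037] rotvec [ 0.0001  0.     -0.0023]
```

Call:
{"fn": "arm_command", "kwargs": {
  "targets": [
    [[0, 0, 0.001], [0, 0, 0], -1],
    [[0, 0, 0.0005], [0, 0, 0], -1],
    [[0, 0, 0.0005], [0, 0, 0], -1],
    [[0, 0, 0.0], [0, 0, 0], -1],
    [[0, 0, 0], [0, 0, 0], -1]
  ]
}}

```text
t: 9.82
tool_pos: [0.6008, 0.1571, 0.1787]
orientation: [180.0, 0.0, 39.9]
ft_force: [-0.1, -1.1, -1.2]
grip_width: 0.0159
```

```bash
python3 d.py .601 .157 .177 40
```

```text
t 9.82 pos [0.6008 0.1571 0.1787] rpy [180.     0.    39.87] F [-0.13 -1.12 -1.17] T [-0.04  -0.023  0.019] g 0.0159 j7 -78.1
shift [0.0001 0.0002 0.0017] rotvec [ 0.0001  0.0001 -0.0023]
```

Call:
{"fn": "arm_command", "kwargs": {
  "targets": [
    [[0, 0, 0.0005], [0, 0, 0], -1],
    [[0, 0, 0.0005], [0, 0, 0], -1],
    [[0, 0, 0.0005], [0, 0, 0], -1],
    [[0, 0, 0.0], [0, 0, 0], -1],
    [[0, 0, 0], [0, 0, 0], -1]
  ]
}}

```text
t: 10.45
tool_pos: [0.6008, 0.1572, 0.1772]
orientation: [180.0, -0.0, 39.9]
ft_force: [-0.5, 0.0, 0.0]
grip_width: 0.0157
```

```bash
python3 d.py .601 .157 .177 40
```

```text
t 10.45 pos [0.6008 0.1572 0.1772] rpy [180.    -0.    39.87] F [-0.45  0.02  0.02] T [-0.013 -0.068  0.012] g 0.0157 j7 -78.1
shift [0.     0.0002 0.0002] rotvec [ 0.0001 -0.     -0.0023]
```

Call:
{"fn": "arm_command", "kwargs": {
  "targets": [
    [[0, 0, 0.0005], [0, 0, 0], -1],
    [[0, 0, 0.0005], [0, 0, 0], -1],
    [[0, 0, 0.0005], [0, 0, 0], -1],
    [[0, 0, 0.0], [0, 0, 0], -1],
    [[0, 0, 0], [0, 0, 0], -1]
  ]
}}

```text
t: 11.08
tool_pos: [0.601, 0.1572, 0.1759]
orientation: [180.0, -0.0, 39.9]
ft_force: [-0.5, 0.2, 1.8]
grip_width: 0.0157
```

```bash
python3 d.py .601 .157 .177 40
```

```text
t 11.07 pos [0.601  0.1572 0.1759] rpy [ 1.7999e+02 -2.0000e-02  3.9870e+01] F [-0.48  0.18  1.78] T [-0.003 -0.05   0.052] g 0.0157 j7 -78.2
shift [-0.0001  0.0002 -0.0011] rotvec [ 0.0002 -0.0004 -0.0023]
```

Contact came at tip z ≈ 0.1145 m. That is 4 mm below the head top, so it is the slot floor and the blade is in the slot. I'll press lightly to about 5 N.

Call:
{"fn": "arm_command", "kwargs": {
  "targets": [
    [[0, 0, 0.0005], [0, 0, 0], -1],
    [[0, 0, 0.0004], [0, 0, 0], -1],
    [[0, 0, 0], [0, 0, 0], -1],
    [[0, 0, 0.0], [0, 0, 0], -1],
    [[0, 0, 0], [0, 0, 0], -1]
  ]
}}

```text
t: 11.7
tool_pos: [0.6009, 0.1574, 0.175]
orientation: [-180.0, -0.0, 39.9]
ft_force: [-0.4, 0.6, 3.3]
grip_width: 0.0156
```

```bash
cat > m.py <<'E'
from h import *
O=[]
for i in range(4): imaging.snapshot('scene');O.append(monitor.get_obs())
f=lambda k:np.mean([o[k] for o in O],0)
print('t',round(O[-1]['t'],2),'pos',f('tool_pos').round(4),'rpy',O[-1]['orientation'].round(2),'F',f('ft_force').round(2),'T',f('wrist_torque').round(3),'g',round(O[-1]['grip_width'],4),'j7',O[-1]['joints'][6].round(1))
E
python3 m.py
python3 - <<'E'
from h import *
s=snap('scene',4)
cv2.imwrite('pics/a3.png',crop(s,362,190,60,60,10))
E
```

```text
t 11.9 pos [0.6009 0.1574 0.1749] rpy [-1.800e+02 -2.000e-02  3.987e+01] F [-0.02  0.66  4.63] T [ 0.141  0.072 -0.011] g 0.0159 j7 -78.2
```

View pics/a3.png

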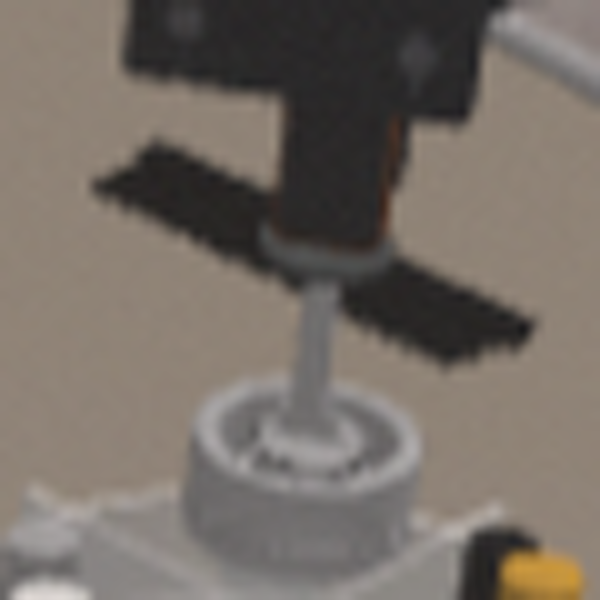

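The picture shows the blade down in the middle of the screw head at about 4.6 N. I'll start turning.

Call:
{"fn": "arm_command", "kwargs": {
  "targets": [
    [[0, 0, 0], [0, 0, 0.05], -1],
    [[0, 0, 0.0001], [0, 0, 0.05], -1],
    [[0, 0, 0.0002], [0, 0, 0.05], -1],
    [[0, 0, 0.0002], [0, 0, 0.05], -1],
    [[0, 0, 0], [0, 0, 0], -1]
  ]
}}

```text
t: 12.72
tool_pos: [0.6011, 0.1569, 0.1745]
orientation: [179.9, -0.0, 28.3]
ft_force: [0.6, 0.1, 5.1]
grip_width: 0.0156
```

```bash
python3 m.py
```

```text
t 12.93 pos [0.6011 0.1569 0.1745] rpy [ 1.7995e+02 -2.0000e-02  2.8310e+01] F [-0.07  0.12  5.2 ] T [ 0.014 -0.027  0.048] g 0.0155 j7 -86.8
```

Call:
{"fn": "arm_command", "kwargs": {
  "targets": [
    [[0, 0, 0.0002], [0, 0, 0.06], -1],
    [[0, 0, 0.0002], [0, 0, 0.06], -1],
    [[0, 0, 0.0002], [0, 0, 0.06], -1],
    [[0, 0, 0.0002], [0, 0, 0.06], -1],
    [[0, 0, 0], [0, 0, 0], -1]
  ]
}}

```text
t: 13.55
tool_pos: [0.6011, 0.1568, 0.1737]
orientation: [179.9, -0.0, 14.5]
ft_force: [0.5, 0.1, 5.2]
grip_width: 0.0158
```

```bash
python3 m.py
```

```text
t 13.75 pos [0.6011 0.1568 0.1737] rpy [ 1.7996e+02 -3.0000e-02  1.4550e+01] F [ 0.57 -0.01  5.2 ] T [-0.007 -0.039  0.097] g 0.0156 j7 -97.0
```

Call:
{"fn": "arm_command", "kwargs": {
  "targets": [
    [[0, 0, 0.0003], [0, 0, 0.08], -1],
    [[0, 0, 0.0003], [0, 0, 0.08], -1],
    [[0, 0, 0.0003], [0, 0, 0.08], -1],
    [[0, 0, 0.0002], [0, 0, 0.06], -1],
    [[0, 0, 0], [0, 0, 0], -1]
  ]
}}

```text
t: 14.38
tool_pos: [0.6011, 0.1567, 0.1726]
orientation: [179.9, -0.0, -2.7]
ft_force: [-0.8, -0.4, 5.2]
grip_width: 0.0158
```

```bash
python3 m.py
```

```text
t 14.57 pos [0.6011 0.1567 0.1726] rpy [ 1.7996e+02 -3.0000e-02 -2.6400e+00] F [ 0.55 -0.03  5.28] T [-0.027 -0.043  0.08 ] g 0.0155 j7 -109.5
```

Call:
{"fn": "arm_command", "kwargs": {
  "targets": [
    [[0, 0, 0.0002], [0, 0, 0.06], -1],
    [[0, 0, 0.0002], [0, 0, 0.06], -1],
    [[0, 0, 0.0002], [0, 0, 0.06], -1],
    [[0, 0, 0.0002], [0, 0, 0.05], -1],
    [[0, 0, 0], [0, 0, 0], -1]
  ]
}}

```text
t: 15.2
tool_pos: [0.601, 0.1566, 0.1717]
orientation: [180.0, -0.0, -15.8]
ft_force: [0.3, -0.9, 4.2]
grip_width: 0.0156
```

```bash
python3 m.py
```

```text
t 15.4 pos [0.601  0.1566 0.1718] rpy [ 1.7996e+02 -4.0000e-02 -1.5820e+01] F [0.57 0.32 5.11] T [-0.002  0.006  0.084] g 0.0159 j7 -119.1
```

Call:
{"fn": "arm_command", "kwargs": {
  "targets": [
    [[0, 0, 0.0001], [0, 0, 0.03], -1],
    [[0, 0, 0.0001], [0, 0, 0.03], -1],
    [[0, 0, 0.0001], [0, 0, 0.02], -1],
    [[0, 0, 0], [0, 0, 0], -1],
    [[0, 0, 0], [0, 0, 0], -1]
  ]
}}

```text
t: 16.02
tool_pos: [0.601, 0.1566, 0.1715]
orientation: [180.0, -0.0, -20.4]
ft_force: [-0.1, -0.5, 5.6]
grip_width: 0.0153
```

```bash
python3 m.py
```

```text
t 16.23 pos [0.601  0.1566 0.1715] rpy [ 1.7996e+02 -4.0000e-02 -2.0410e+01] F [ 0.61 -0.29  5.34] T [0.035 0.003 0.058] g 0.0159 j7 -122.5
```

Call:
{"fn": "arm_command", "kwargs": {
  "targets": [
    [[0, 0, 0.0001], [0, 0, 0.02], -1],
    [[0, 0, 0.0001], [0, 0, 0.02], -1],
    [[0, 0, 0], [0, 0, 0.02], -1],
    [[0, 0, 0], [0, 0, 0], -1],
    [[0, 0, 0], [0, 0, 0], -1]
  ]
}}

```text
t: 16.85
tool_pos: [0.601, 0.1566, 0.1712]
orientation: [180.0, -0.0, -23.8]
ft_force: [-0.2, -1.0, 5.4]
grip_width: 0.0155
```

```bash
sed -i 's/range(4)/range(8)/' m.py; python3 m.py
```

```text
t 17.25 pos [0.601  0.1566 0.1713] rpy [ 1.7996e+02 -4.0000e-02 -2.3850e+01] F [-0.14  0.22  5.41] T [0.046 0.007 0.077] g 0.0158 j7 -124.9
```

Call:
{"fn": "arm_command", "kwargs": {
  "targets": [
    [[0, 0, 0.0001], [0, 0, 0.02], -1],
    [[0, 0, 0.0001], [0, 0, 0.02], -1],
    [[0, 0, 0], [0, 0, 0.02], -1],
    [[0, 0, 0], [0, 0, 0], -1],
    [[0, 0, 0], [0, 0, 0], -1]
  ]
}}

```text
t: 17.88
tool_pos: [0.601, 0.1566, 0.1711]
orientation: [180.0, -0.0, -27.3]
ft_force: [-0.4, 0.4, 5.5]
grip_width: 0.0158
```

```bash
python3 m.py
```

```text
t 18.27 pos [0.601  0.1566 0.1711] rpy [ 1.7997e+02 -4.0000e-02 -2.7280e+01] F [-0.5  -0.28  5.16] T [0.052 0.018 0.073] g 0.0156 j7 -127.4
```

Call:
{"fn": "arm_command", "kwargs": {
  "targets": [
    [[0, 0, 0.0001], [0, 0, 0.02], -1],
    [[0, 0, 0], [0, 0, 0.02], -1],
    [[0, 0, 0], [0, 0, 0], -1],
    [[0, 0, 0], [0, 0, 0], -1],
    [[0, 0, 0], [0, 0, 0], -1]
  ]
}}

```text
t: 18.9
tool_pos: [0.601, 0.1566, 0.171]
orientation: [180.0, -0.0, -29.6]
ft_force: [0.4, -0.5, 5.7]
grip_width: 0.0156
```

```bash
python3 m.py
```

```text
t 19.3 pos [0.601  0.1566 0.1709] rpy [ 1.7997e+02 -4.0000e-02 -2.9580e+01] F [-0.13 -0.13  5.17] T [0.021 0.024 0.082] g 0.0159 j7 -129.1
```

Call:
{"fn": "arm_command", "kwargs": {
  "targets": [
    [[0, 0, 0.0001], [0, 0, 0.02], -1],
    [[0, 0, 0], [0, 0, 0.02], -1],
    [[0, 0, 0], [0, 0, 0], -1],
    [[0, 0, 0], [0, 0, 0], -1],
    [[0, 0, 0], [0, 0, 0], -1]
  ]
}}

```text
t: 19.92
tool_pos: [0.6009, 0.1566, 0.1708]
orientation: [180.0, -0.0, -31.9]
ft_force: [-0.8, -0.1, 4.2]
grip_width: 0.0154
```

```bash
python3 m.py
```

```text
t 20.32 pos [0.6009 0.1566 0.1708] rpy [ 1.7997e+02 -4.0000e-02 -3.1870e+01] F [-0.2  -0.22  5.03] T [0.05  0.023 0.09 ] g 0.0159 j7 -130.8
```

Call:
{"fn": "arm_command", "kwargs": {
  "targets": [
    [[0, 0, 0.0001], [0, 0, 0.02], -1],
    [[0, 0, 0], [0, 0, 0.02], -1],
    [[0, 0, 0], [0, 0, 0], -1],
    [[0, 0, 0], [0, 0, 0], -1],
    [[0, 0, 0], [0, 0, 0], -1]
  ]
}}

```text
t: 20.95
tool_pos: [0.6009, 0.1566, 0.1707]
orientation: [180.0, -0.0, -34.2]
ft_force: [-0.8, -0.6, 4.9]
grip_width: 0.0153
```

```bash
python3 m.py
```

```text
t 21.35 pos [0.6009 0.1566 0.1707] rpy [ 1.7996e+02 -4.0000e-02 -3.4160e+01] F [-0.01 -0.13  4.87] T [0.027 0.026 0.077] g 0.0157 j7 -132.4
```

Call:
{"fn": "arm_command", "kwargs": {
  "targets": [
    [[0, 0, 0.0001], [0, 0, 0.02], -1],
    [[0, 0, 0.0001], [0, 0, 0.02], -1],
    [[0, 0, 0], [0, 0, 0], -1],
    [[0, 0, 0], [0, 0, 0], -1],
    [[0, 0, 0], [0, 0, 0], -1]
  ]
}}

```text
t: 21.98
tool_pos: [0.6009, 0.1565, 0.1706]
orientation: [180.0, -0.0, -36.4]
ft_force: [-0.3, -1.0, 5.9]
grip_width: 0.0158
```

```bash
python3 m.py
```

```text
t 22.38 pos [0.6009 0.1565 0.1706] rpy [ 1.7996e+02 -5.0000e-02 -3.6440e+01] F [-0.16 -0.49  5.37] T [0.011 0.058 0.13 ] g 0.0157 j7 -134.1
```

Call:
{"fn": "arm_command", "kwargs": {
  "targets": [
    [[0, 0, 0], [0, 0, 0.01], -1],
    [[0, 0, 0], [0, 0, 0.005], -1],
    [[0, 0, 0], [0, 0, 0], -1],
    [[0, 0, 0], [0, 0, 0], -1],
    [[0, 0, 0], [0, 0, 0], -1]
  ]
}}

```text
t: 23.0
tool_pos: [0.6009, 0.1565, 0.1706]
orientation: [180.0, -0.0, -37.3]
ft_force: [0.3, -0.3, 5.8]
grip_width: 0.0155
```

```bash
python3 m.py
```

```text
t 23.4 pos [0.6009 0.1565 0.1706] rpy [ 1.7997e+02 -5.0000e-02 -3.7290e+01] F [-0.07 -0.19  5.64] T [0.017 0.068 0.15 ] g 0.0154 j7 -134.7
```

Call:
{"fn": "arm_command", "kwargs": {
  "targets": [
    [[0, 0, 0], [0, 0, 0.01], -1],
    [[0, 0, 0], [0, 0, 0.005], -1],
    [[0, 0, 0], [0, 0, 0], -1],
    [[0, 0, 0], [0, 0, 0], -1],
    [[0, 0, 0], [0, 0, 0], -1]
  ]
}}

```text
t: 24.02
tool_pos: [0.6009, 0.1565, 0.1706]
orientation: [180.0, -0.0, -38.2]
ft_force: [0.4, 0.1, 4.4]
grip_width: 0.0155
```

```bash
python3 m.py
```

```text
t 24.43 pos [0.6009 0.1565 0.1706] rpy [ 1.7996e+02 -5.0000e-02 -3.8150e+01] F [-0.65 -0.28  5.62] T [0.001 0.081 0.182] g 0.016 j7 -135.3
```

The torque climbed 0.08 → 0.13 → 0.15 → 0.18 Nm with no further sinking, so the screw is at its hard stop and still below the carousel's 0.22 Nm slip. I'll relax the twist and lift straight out.

Call:
{"fn": "arm_command", "kwargs": {
  "targets": [
    [[0, 0, 0], [0, 0, -0.05], -1],
    [[0, 0, 0], [0, 0, -0.06], -1],
    [[0, 0, 0], [0, 0, 0], -1],
    [[0, 0, 0], [0, 0, 0], -1],
    [[0, 0, 0], [0, 0, 0], -1]
  ]
}}

```text
t: 25.05
tool_pos: [0.601, 0.1566, 0.1706]
orientation: [180.0, -0.0, -31.9]
ft_force: [0.1, 0.4, 5.7]
grip_width: 0.0155
```

```bash
python3 m.py
```

```text
t 25.45 pos [0.601  0.1566 0.1706] rpy [ 1.7998e+02 -4.0000e-02 -3.1880e+01] F [-0.16  0.08  5.67] T [0.077 0.048 0.02 ] g 0.016 j7 -130.8
```

Call:
{"fn": "arm_command", "kwargs": {
  "targets": [
    [[0, 0, -0.002], [0, 0, 0], -1],
    [[0, 0, -0.003], [0, 0, 0], -1],
    [[0, 0, -0.005], [0, 0, 0], -1],
    [[0, 0, -0.015], [0, 0, 0], -1],
    [[0, 0, -0.02], [0, 0, 0], -1]
  ]
}}

```text
t: 26.08
tool_pos: [0.6005, 0.157, 0.2162]
orientation: [180.0, 0.0, -31.8]
ft_force: [0.5, 0.4, 0.7]
grip_width: 0.0152
```

```bash
python3 - <<'E'
from h import *
s=np.mean([imaging.snapshot('scene')[:,:,::-1].astype(float) for _ in range(6)],0)
I=np.load('avg0.npz')['scene']
f=lambda p:np.clip((crop(p.astype(np.float32),346,180,90,130,4.4)-20)*1.2,0,255).astype(np.uint8)
m=np.hstack([f(I),f(s)]);cv2.imwrite('pics/a4.png',m);print(m.shape)
d=abs(s-I).max(2)[215:290,350:430];print(np.percentile(d,[50,90,97]))
E
python3 d.py .5040 -.1859 .215 30.7
```

```text
(572, 792, 3)
[5.125      6.5        7.33333333]
t 26.38 pos [0.6003 0.1571 0.2149] rpy [ 1.7995e+02  5.0000e-02 -3.1750e+01] F [-0.63 -0.03 -1.21] T [ 0.063 -0.011  0.023] g 0.016 j7 -131.3
shift [9.860e-02 3.423e-01 1.000e-04] rotvec [ 3.00e-04  1.20e-03 -1.09e+00]
```

View pics/a4.png

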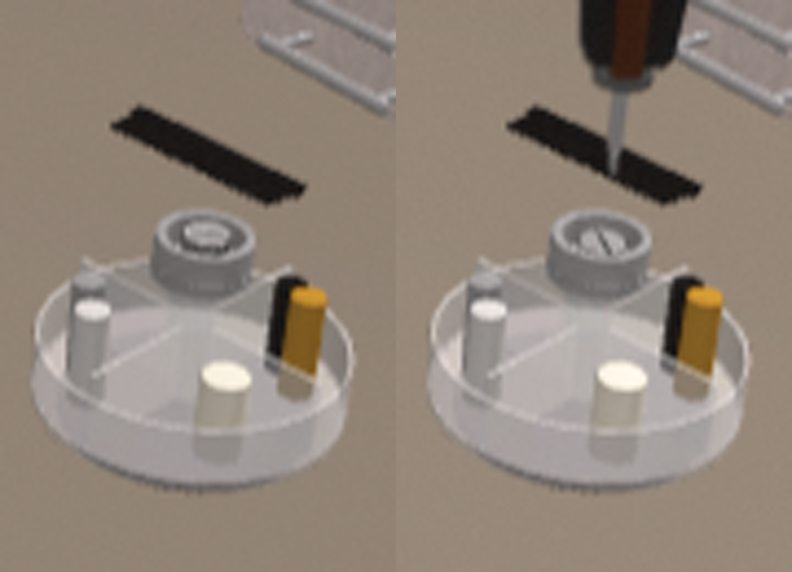

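The picture shows the screw head now low in the well with its slot turned. The carousel and its contents look identical before and after, and only the gripper differs. Next I'll carry the driver back to the stand.

Call:
{"fn": "arm_command", "kwargs": {
  "targets": [
    [[0.012, 0.043, 0], [0, 0, 0], -1],
    [[0.012, 0.043, 0], [0, 0, 0], -1],
    [[0.012, 0.043, 0], [0, 0, 0], -1],
    [[0.012, 0.043, 0], [0, 0, 0], -1],
    [[0.012, 0.043, 0], [0, 0, 0], -1]
  ]
}}

```text
t: 27.0
tool_pos: [0.5377, -0.0585, 0.2148]
orientation: [180.0, 0.1, -31.7]
ft_force: [0.5, -0.4, -0.6]
grip_width: 0.0155
```

Call:
{"fn": "arm_command", "kwargs": {
  "targets": [
    [[0.012, 0.043, 0], [0, 0, 0], -1],
    [[0.012, 0.043, 0], [0, 0, 0], -1],
    [[0.012, 0.04, 0], [0, 0, 0], -1],
    [[0, 0, 0], [0, 0, -0.17], -1],
    [[0, 0, 0], [0, 0, -0.18], -1]
  ]
}}

```text
t: 27.62
tool_pos: [0.5023, -0.1839, 0.2148]
orientation: [180.0, 0.1, -11.5]
ft_force: [-1.2, -0.5, -0.7]
grip_width: 0.0156
```

Call:
{"fn": "arm_command", "kwargs": {
  "targets": [
    [[0, 0, 0], [0, 0, -0.18], -1],
    [[0, 0, 0], [0, 0, -0.18], -1],
    [[0, 0, 0], [0, 0, -0.18], -1],
    [[0, 0, 0], [0, 0, -0.18], -1],
    [[0, 0, 0], [0, 0, 0], -1]
  ]
}}

```text
t: 28.25
tool_pos: [0.5025, -0.1834, 0.2148]
orientation: [-179.9, 0.0, 29.4]
ft_force: [-1.4, -0.1, -0.7]
grip_width: 0.0156
```

```bash
python3 d.py .5040 -.1859 .14 30.7
```

```text
t 28.25 pos [ 0.5025 -0.1834  0.2148] rpy [-1.7993e+02  3.0000e-02  2.9430e+01] F [-1.41 -0.08 -0.73] T [-0.015 -0.03  -0.025] g 0.0156 j7 -55.2
shift [0.0001 0.003  0.0748] rotvec [-0.0013  0.0005 -0.0221]
```

Call:
{"fn": "arm_command", "kwargs": {
  "targets": [
    [[0, 0.003, 0.02], [0, 0, -0.022], -1],
    [[0, 0, 0.02], [0, 0, 0], -1],
    [[0, 0, 0.02], [0, 0, 0], -1],
    [[0, 0, 0], [0, 0, 0], -1],
    [[0, 0, 0], [0, 0, 0], -1]
  ]
}}

```text
t: 28.88
tool_pos: [0.5048, -0.186, 0.1558]
orientation: [180.0, -0.0, 30.7]
ft_force: [-0.3, 0.1, -0.4]
grip_width: 0.0155
```

```bash
python3 d.py .5040 -.1859 .072 30.7
python3 - <<'E'
from h import *
s=snap('scene',3);cv2.imwrite('pics/a5.png',crop(s,195,215,80,80,7))
E
```

```text
t 28.88 pos [ 0.5048 -0.186   0.1558] rpy [ 1.7997e+02 -1.0000e-02  3.0740e+01] F [-0.31  0.14 -0.35] T [ 0.008 -0.003 -0.036] g 0.0155 j7 -55.7
shift [-0.0007 -0.0005  0.0838] rotvec [ 0.0005 -0.0002  0.0007]
```

View pics/a5.png

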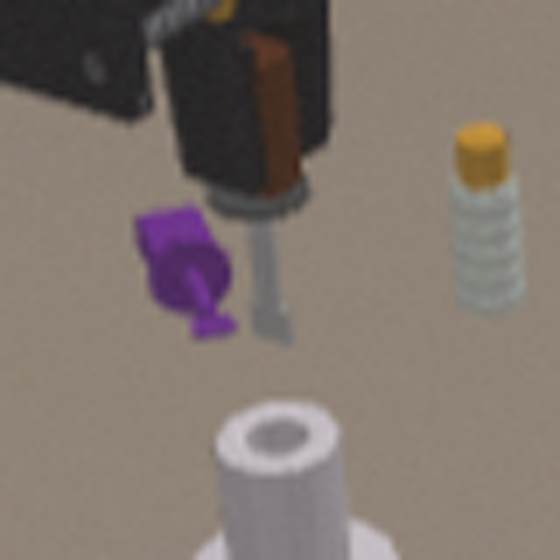

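The picture shows the driver above the stand, with the bore centre at scene (234.1,276.8) and the blade tip at (233.4,262.4). I'll check the alignment.

Run:
```python
from h import *
print('bore',onz('scene',(234.14,276.86),.06),'tip',onz('scene',(233.4,262.4),.0941))
# stand foot/tube from top picture
t=np.load('avg0.npz')['top'][240:272,364:396].mean(2)
m=(t>115);ys,xs=np.nonzero(m);(c,r_)=cv2.minEnclosingCircle(np.float32(np.c_[xs,ys]));print('foot c',c,r_,onz('top',(c[0]+364,c[1]+240),.003))
```

```text
bore [ 0.50499594 -0.18889423] tip [ 0.50156329 -0.18610429]
foot c (15.280701637268066, 15.456140518188477) 12.569452285766602 [ 0.5043056  -0.18948876]
```

Call:
{"fn": "arm_command", "kwargs": {
  "targets": [
    [[-0.001, 0.0006, 0.01], [0, 0, 0], -1],
    [[0, 0, 0.015], [0, 0, 0], -1],
    [[0, 0, 0.008], [0, 0, 0], -1],
    [[0, 0, 0.006], [0, 0, 0], -1],
    [[0, 0, 0.005], [0, 0, 0], -1]
  ]
}}

```text
t: 29.65
tool_pos: [0.5039, -0.1869, 0.1109]
orientation: [-180.0, 0.0, 30.8]
ft_force: [0.4, 0.0, -0.1]
grip_width: 0.0157
```

```bash
python3 d.py .5043 -.187 .074 30.7
```

```text
t 29.65 pos [ 0.5039 -0.1869  0.1109] rpy [-1.7999e+02  1.0000e-02  3.0820e+01] F [ 0.39  0.01 -0.13] T [-0.015 -0.044  0.017] g 0.0157 j7 -56.7
shift [0.0003 0.0003 0.0369] rotvec [-0.0001  0.0001  0.0021]
```

Tip is 11 mm into the bore without contact. I'll continue down to the flange.

Call:
{"fn": "arm_command", "kwargs": {
  "targets": [
    [[0, 0, 0.01], [0, 0, 0], -1],
    [[0, 0, 0.01], [0, 0, 0], -1],
    [[0, 0, 0.01], [0, 0, 0], -1],
    [[0, 0, 0.006], [0, 0, 0], -1],
    [[0, 0, 0], [0, 0, 0], -1]
  ]
}}

```text
t: 30.28
tool_pos: [0.5037, -0.1869, 0.0749]
orientation: [-180.0, 0.0, 30.8]
ft_force: [0.2, -0.5, -0.3]
grip_width: 0.0158
```

Call:
{"fn": "arm_command", "kwargs": {
  "targets": [
    [[0, 0, 0.001], [0, 0, 0], -1],
    [[0, 0, 0.0005], [0, 0, 0], -1],
    [[0, 0, 0], [0, 0, 0], -1],
    [[0, 0, 0], [0, 0, 0], -1],
    [[0, 0, 0], [0, 0, 0], -1]
  ]
}}

```text
t: 30.9
tool_pos: [0.504, -0.187, 0.074]
orientation: [180.0, -0.0, 30.8]
ft_force: [0.0, 0.0, -0.9]
grip_width: 0.0157
```

```bash
python3 m.py
```

```text
t 31.3 pos [ 0.5039 -0.187   0.0739] rpy [179.99  -0.    30.82] F [-0.04  0.12 -0.6 ] T [-0.019 -0.01   0.011] g 0.0152 j7 -57.5
```

Call:
{"fn": "arm_command", "kwargs": {
  "targets": [
    [[0, 0, 0.001], [0, 0, 0], -1],
    [[0, 0, 0.0007], [0, 0, 0], -1],
    [[0, 0, 0], [0, 0, 0], -1],
    [[0, 0, 0], [0, 0, 0], -1],
    [[0, 0, 0], [0, 0, 0], -1]
  ]
}}

```text
t: 31.92
tool_pos: [0.504, -0.187, 0.0723]
orientation: [180.0, -0.0, 30.8]
ft_force: [0.5, -0.0, -1.0]
grip_width: 0.0151
```

```bash
python3 m.py
```

```text
t 32.33 pos [ 0.5039 -0.187   0.0722] rpy [179.99  -0.    30.81] F [-0.12 -0.19 -0.58] T [-0.001 -0.004  0.002] g 0.0155 j7 -57.6
```

Call:
{"fn": "arm_command", "kwargs": {
  "targets": [
    [[0, 0, 0.0005], [0, 0, 0], -1],
    [[0, 0, 0], [0, 0, 0], -1],
    [[0, 0, 0], [0, 0, 0], -0.4],
    [[0, 0, 0], [0, 0, 0], -0.2],
    [[0, 0, 0], [0, 0, 0], 0]
  ],
  "newtons": 15
}}

```text
t: 32.95
tool_pos: [0.504, -0.187, 0.0717]
orientation: [180.0, -0.0, 30.8]
ft_force: [-0.8, 0.2, -0.3]
grip_width: 0.0429
```

Call:
{"fn": "arm_command", "kwargs": {
  "targets": [
    [[0, 0, 0], [0, 0, 0], 0.5],
    [[0, 0, 0], [0, 0, 0], 1],
    [[0, 0, 0], [0, 0, 0], 1],
    [[0, 0, 0], [0, 0, 0], 1],
    [[0, 0, 0], [0, 0, 0], 1]
  ]
}}

```text
t: 33.58
tool_pos: [0.5039, -0.187, 0.0717]
orientation: [180.0, -0.0, 30.8]
ft_force: [0.1, -0.1, -0.0]
grip_width: 0.088
```

Call:
{"fn": "arm_command", "kwargs": {
  "targets": [
    [[0, 0, -0.02], [0, 0, 0], 1],
    [[0, 0, -0.03], [0, 0, 0], 1],
    [[0, 0, -0.03], [0, 0, 0], 1],
    [[0, 0, -0.03], [0, 0, 0], 1],
    [[0, 0, -0.03], [0, 0, 0], 1]
  ]
}}

```text
t: 34.2
tool_pos: [0.5037, -0.187, 0.2127]
orientation: [-180.0, 0.0, 30.8]
ft_force: [0.8, -0.1, 0.0]
grip_width: 0.0882
```

```bash
python3 d.py
python3 - <<'E'
from h import *
s=snap('scene');t=snap('top');np.savez('end.npz',s=s,t=t)
cv2.imwrite('pics/a6.png',np.hstack([s[160:400,100:460],t[80:320,200:480]]))
E
```

```text
t 34.2 pos [ 0.5037 -0.187   0.2127] rpy [-1.800e+02  1.000e-02  3.082e+01] F [ 0.82 -0.13  0.04] T [-0.011 -0.1   -0.005] g 0.0882 j7 -54.1
```

View pics/a6.png

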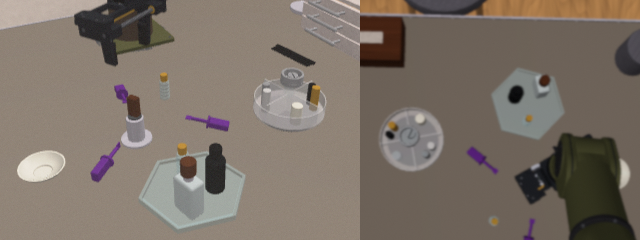

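The picture shows the driver hanging upright in its stand, the gripper clear, and the bystanders in place. One last numeric check of slot angle and carousel from the top camera, then I'll hand in.

Run:
```python
from h import *
t=np.mean([imaging.snapshot('top')[:,:,::-1].astype(float) for _ in range(6)],0).mean(2)
I=np.load('avg0.npz')['top'].mean(2)
c=proj('top',[.601,.157,.116])[0]
for nm,img,z in(('before',I,.119),('after',t,.115)):
    g=cv2.GaussianBlur(img.astype(np.float32),(0,0),.5);best=[]
    for a in range(-90,90,2):
        for o in np.arange(-.003,.0031,.001):
            d=np.deg2rad(a);L=np.linspace(-.009,.009,19);n=np.array([-np.sin(d),np.cos(d)])
            P=np.array([[.601+l*np.cos(d)+o*n[0],.157+l*np.sin(d)+o*n[1],z] for l in L]);uv=proj('top',P).astype(np.float32)
            best.append((cv2.remap(g,uv[None,:,0],uv[None,:,1],cv2.INTER_LINEAR).mean(),a,round(o,4)))
    print(nm,sorted(best)[:3])
d=abs(t-I);m=np.ones_like(d,bool);cv2_m=np.zeros(d.shape,np.uint8);cv2.circle(cv2_m,(251,218),31,1,-1);cv2.circle(cv2_m,(250,216),11,0,-1);print('carousel ring diff',np.percentile(d[cv2_m>0],[50,90,99]))
r.close_job()
```

```text
before [(np.float32(95.77855), 40, np.float64(0.001)), (np.float32(95.79364), 38, np.float64(0.001)), (np.float32(95.80932), 42, np.float64(0.001))]
after [(np.float32(108.102066), -22, np.float64(-0.001)), (np.float32(108.115875), -20, np.float64(-0.001)), (np.float32(108.16585), -24, np.float64(-0.001))]
carousel ring diff [11.25       12.70833333 14.16347222]
the job is handed in; nothing more can be done
```

The screw is turned to its stop and the driver is hanging upright in its stand again. The job is handed in at about 34.5 s, inside the 72 s limit.

- **Seating:** I took the wooden-handled driver and seated the blade in the slot. It reached the slot floor about 4 mm below the head top.
- **Tightening:** I turned clockwise about 78° of tool rotation under roughly 5–5.7 N of pressure. The wrist torque rose from 0.08 to 0.18 Nm with no further sinking, which I took as the hard stop. It stays below the 0.22 Nm at which the carousel slips.
- **Stand:** the last picture shows the driver upright in its stand and the gripper clear. The listed bystanders look to be where they were.
- **Carousel:** the before-and-after scene pictures look identical. The top-view ring changed by a nearly uniform 11–14 grey levels, which I read as a brightness shift rather than a turn.

**Checks that disagree or are weaker:**
- **Screw turn:** the top camera puts the slot's turn at about 62° (1.08 rad, good to a few degrees), while the sink depth gives about 1.15 rad. Both fit a start angle of roughly 0.25–0.3 rad, but "fully home" rests mainly on the torque rise.
- **Purple drivers:** the look-alikes were standing at the start and fell over by themselves before the arm moved.

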